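# Dress the candle table before dinner

## Robot

A 7-joint arm with a two-finger parallel gripper is mounted at the origin on the work surface. World frame = base frame: x ahead of the robot, y to its left, z up, the work surface at z = 0. Lengths are in m, angles in rad, forces in N, time in s.
With the tool pointing down it reaches from about 0.35 to 0.9 m from the base axis. Payload 7.2 kg.
Tool frame: the origin (TCP) lies at the very end of the fingers, on their centre line; the grasp point (between the pads) lies 19 mm behind it; z points along the fingers, y is the line along which they close (so a half turn about z gives the same grasp; the last joint's range is limited). The gripper opens to 85 mm and grips with 20 to 120 N. Pads are 22 mm wide; open, the fingers measure 114 mm over their backs; the gripper's body (76 mm by 85 mm) begins 54 mm behind the grasp point. The pads swing forward as they close: fully open they stand 13 mm farther back than shut.
Start: joints at [1.217, 0.411, -0.013, 1.596, 0.006, 1.134, -0.082], TCP at [0.176, -0.6, 0.231] pointing down, gripper open.
Joint ranges: [-2.95, 2.95], [-0.29, 1.99], [-1.47, 1.44], [0.14, 2.54], [-1.03, 4.17], [0.13, 1.85], [-2.86, 2.86]. Speed limits (rad/s): [2.39, 2.39, 3.01, 3.01, 3.14, 3.14, 3.14].

## Interface

Orientations are given as a unit quaternion [w, x, y, z].
In Python, from bench import * gives the robot as it stands.
- The arm moves only by the tool carry_out, never from a script. Its argument "plan" is a list that holds one entry, the list of rows, each a list of 5 numbers: the opening, from 0 (shut) to 1 (fully open), then the shift along the tool's x, y, z in cm, then the turn about the tool's z in rad. A call has exactly 8 rows; each row shifts and turns the commanded pose from where the row before left it, along the tool's axes as they then stand; what a row does not reach is not made up. A row lasts 1/8 s, in which the tool goes at most 62.5 mm and 10.7 degrees, less where a joint would pass 70% of its speed; a pose out of reach is approached as far as the arm can. A call is refused whole if a number of a shift passes 6.25 or a number of a turn 0.188, either way. A call with a gripper value outside its range is refused whole. The fingers move at their own pace and stop on an object; "grip_force" is the grip in N (left out, the last holds). Time passes only in rows, so rows that do not move let the fingers close, or fill a call up. It gives the time, the measured TCP pose, the force and the opening at its end, in the units of the state.
- sense(): the state, without advancing time (a new reading comes with each control period).
- get_image(name): name is "scene" or "top" or "wrist"; returns (picture, depth): 384x512x3 uint8, blue, green, red; 384x512 float32, m along the optical axis (not along the pixel's ray), 0 where there is no reading.
- camera_model(name): a dict with "K" (3x3 intrinsics, pixels), "world_from_camera" (4x4, takes a point from camera to world coordinates). Camera axes: x right, y down, z forward; pixel columns grow to the right and rows downward; lengths in m; the calibration is good to about 2 mm. The wrist camera is an equidistant fisheye: a pixel r from the principal point sees the ray r / f radians off the axis. A picture is of the moment at which its call begins: read the wrist's pose just before it. camera_model takes no time and is no camera call; for the wrist camera it gives the pose at the moment of the call.
- finish_job(): hands the job in, once; it reports no verdict.
The state is a dict: "time_s": time; "q": joint angles; "qd": joint speeds; "tau": joint torques, N m; "eef_pos": TCP position; "tcp_rot": TCP orientation; "ft_force": force on the tool from outside, world axes, zero at the start; "moment": the same for the moment, N m; "opening": finger opening in m.
Only numpy, scipy, OpenCV 4.12 (cv2) and the standard library are available. Lean on these libraries where they do the work, as an engineer would, in place of code of your own. Each camera call takes 0.05 s, during which the arm holds its last target. There are 200 camera calls.

## Task

Get the candle table ready for dinner. With the small rake, comb the loose navy candles in each lane of the tray into neat parallel rows lying flat across the lane, square to the tray's near rail and wholly between that rail and the dark line (bare fingers mark the wax, so never touch a candle with the gripper), then stand the rake back on the middle of its cork mat, along it. Turn each brass candle holder so that its finger loop points at the ivory mark on its own coaster, leave it standing in the middle of that coaster, and leave the amber votive glasses and the salt shaker where they are.

Things in the scene. Friction and masses are not known exactly. Their poses are not given: they have to be found in the camera images.
- tray: Wooden candle tray, fixed, 270 (x) by 314 mm (y), open at its far (+x) end; origin: centre of its underside, z up. Floor 8 mm thick; walls 8 mm thick, tops at z = 26 mm. Near rail (-x end): inner face at x = -127 mm. Walls along x, centred at y = -153, 0, +153 mm, make two lanes 145 mm wide. A dark line is inlaid flush across the floor at x = -57 mm, 70 mm from the rail.
- rake: Hand rake standing by itself on its teeth: brass head 122 mm long (its y), 30 mm deep (its x), 34 mm high incl. 15 mm teeth, too close-set for a candle to pass; an upright wooden grip, 18 mm thick (its x), 26 mm wide (its y), rises from its middle to 100 mm above the tooth tips. 200 to 330 g, symmetric. Origin: centre of its underside (tooth tips), z up.
- rest: Cork mat where the rake is kept, fixed, 55 mm (its x) by 150 mm (its y), 4 mm thick; origin at the centre of its underside. The rake stands on it with its head along the mat's long side.
- candle1: Navy square taper candle, 110 mm long (along its x, wick at the +x end) and 16 mm square, 30 g, lying in one of the tray's two lanes; origin at its very centre. May be absent.
- candle2: Navy square taper candle, 110 mm long (along its x, wick at the +x end) and 16 mm square, 30 g, lying in one of the tray's two lanes; origin at its very centre. May be absent.
- candle3: Navy square taper candle, 110 mm long (along its x, wick at the +x end) and 16 mm square, 30 g, lying in one of the tray's two lanes; origin at its very centre. May be absent.
- candle4: Navy square taper candle, 110 mm long (along its x, wick at the +x end) and 16 mm square, 30 g, lying in one of the tray's two lanes; origin at its very centre. May be absent.
- candle5: Navy square taper candle, 110 mm long (along its x, wick at the +x end) and 16 mm square, 30 g, lying in one of the tray's two lanes; origin at its very centre. May be absent.
- candle6: Navy square taper candle, 110 mm long (along its x, wick at the +x end) and 16 mm square, 30 g, lying in one of the tray's two lanes; origin at its very centre. May be absent.
- coaster_a: Round slate coaster, fixed, 140 mm across, 4 mm thick, with a small ivory mark at one place on its rim, on its +x axis; origin at the centre of its underside.
- mark_a (a point): The ivory mark of coaster_a, on its top face 58 mm from its centre.
- holder_a: Brass candle holder that stands on coaster_a: round foot 76 mm across and 8 mm high, thin stem 20 mm across, an upright round socket 32 mm across from 58 to 96 mm above the foot's underside (grip here), and a finger loop standing out on its +x side at the foot (to 64 mm from the axis, up to 37 mm high). 175 to 325 g. Origin: centre of its underside.
- loop_a (a point): Outer part of holder_a's finger loop, 58 mm from its axis along its +x, 12 mm above the foot's underside.
- coaster_b: Round slate coaster, fixed, 140 mm across, 4 mm thick, with a small ivory mark at one place on its rim, on its +x axis; origin at the centre of its underside.
- mark_b (a point): The ivory mark of coaster_b, on its top face 58 mm from its centre.
- holder_b: Brass candle holder that stands on coaster_b: round foot 76 mm across and 8 mm high, thin stem 20 mm across, an upright round socket 32 mm across from 58 to 96 mm above the foot's underside (grip here), and a finger loop standing out on its +x side at the foot (to 64 mm from the axis, up to 37 mm high). 175 to 325 g. Origin: centre of its underside.
- loop_b (a point): Outer part of holder_b's finger loop, 58 mm from its axis along its +x, 12 mm above the foot's underside.
- coaster_c: Round slate coaster, fixed, 140 mm across, 4 mm thick, with a small ivory mark at one place on its rim, on its +x axis; origin at the centre of its underside.
- mark_c (a point): The ivory mark of coaster_c, on its top face 58 mm from its centre.
- holder_c: Brass candle holder that stands on coaster_c: round foot 76 mm across and 8 mm high, thin stem 20 mm across, an upright round socket 32 mm across from 58 to 96 mm above the foot's underside (grip here), and a finger loop standing out on its +x side at the foot (to 64 mm from the axis, up to 37 mm high). 175 to 325 g. Origin: centre of its underside.
- loop_c (a point): Outer part of holder_c's finger loop, 58 mm from its axis along its +x, 12 mm above the foot's underside.
- votive1: Amber glass votive cup, 68 mm across, 75 mm tall; a bystander, leave it. Origin at the centre of its underside.
- votive2: Amber glass votive cup, 68 mm across, 75 mm tall; a bystander, leave it. Origin at the centre of its underside.
- shaker: Steel salt shaker, 40 mm across, 68 mm tall; a bystander, leave it. Origin at the centre of its underside.

How it is judged:
On the way, in this order (a step that is already met when the one before it is completed fails the run):
1. all the candles are combed into parallel rows between the near rail and the dark line (x of candle1 in the frame of tray between -0.13 and -0.061 m and y of candle1 in the frame of tray between -0.15 and 0.15 m and z of candle1 in the frame of tray between 0.01 and 0.021 m and angle between the x axis of each of candle1, candle2, candle3, candle4, candle5, candle6 and the y axis of tray, either way round below 0.14 rad and x of candle2 in the frame of tray between -0.13 and -0.061 m and y of candle2 in the frame of tray between -0.15 and 0.15 m and z of candle2 in the frame of tray between 0.01 and 0.021 m and x of candle3 in the frame of tray between -0.13 and -0.061 m and y of candle3 in the frame of tray between -0.15 and 0.15 m and z of candle3 in the frame of tray between 0.01 and 0.021 m and x of candle4 in the frame of tray between -0.13 and -0.061 m and y of candle4 in the frame of tray between -0.15 and 0.15 m and z of candle4 in the frame of tray between 0.01 and 0.021 m and x of candle5 in the frame of tray between -0.13 and -0.061 m and y of candle5 in the frame of tray between -0.15 and 0.15 m and z of candle5 in the frame of tray between 0.01 and 0.021 m and x of candle6 in the frame of tray between -0.13 and -0.061 m and y of candle6 in the frame of tray between -0.15 and 0.15 m and z of candle6 in the frame of tray between 0.01 and 0.021 m), for 0.2 s.
2. the rake stands on its cork mat again (horizontal distance between rake and rest below 0.02 m and angle between rake's own z axis and vertical below 0.1 rad and height (world z) of rake below 0.01 m and angle between the y axis of rake and the y axis of rest, either way round below 0.2 rad), for 0.2 s.
At the end, for the whole second after the job is handed in: Candles flat on the tray floor, within 0.14 rad of parallel to the near rail, middles within 66 mm of it; rake upright on its mat, within 20 mm of centre and 0.2 rad of its length; holders upright, within 13 mm of their coasters' centres, loop points within 16 mm of the marks; all at rest (all of step 1 and all of step 2 and horizontal distance between holder_a and coaster_a below 0.013 m and horizontal distance between loop_a and mark_a below 0.016 m and angle between each of holder_a, holder_b, holder_c's own z axis and vertical below 0.1 rad and height (world z) of each of holder_a, holder_b, holder_c below 0.01 m and horizontal distance between holder_b and coaster_b below 0.013 m and horizontal distance between loop_b and mark_b below 0.016 m and horizontal distance between holder_c and coaster_c below 0.013 m and horizontal distance between loop_c and mark_c below 0.016 m and linear speed of each of candle1, candle2, candle3, candle4, candle5, candle6, rake, holder_a, holder_b, holder_c below 0.03 m/s); the robot touches nothing.
It fails at once if the gripper touches a candle (contact force between the fingers and candle1 above 1 N or contact force between the fingers and candle2 above 1 N or contact force between the fingers and candle3 above 1 N or contact force between the fingers and candle4 above 1 N or contact force between the fingers and candle5 above 1 N or contact force between the fingers and candle6 above 1 N).
It fails at once if the votive1 is disturbed (distance of votive1 from where it was at the start of the episode above 0.03 m).
It fails at once if the votive2 is disturbed (distance of votive2 from where it was at the start of the episode above 0.03 m).
It fails at once if the shaker is disturbed (distance of shaker from where it was at the start of the episode above 0.03 m).
Of candle1, candle2, candle3, candle4, candle5, candle6 only 3 to 6 are there at a start; the rules pass over those that are not, and their reading is None.
At some moment in a run one of candle1, candle2, candle3, candle4, candle5, candle6, holder_a, holder_b, holder_c may be knocked a few centimetres aside while the robot is not near it.
Once in a run the grip may slacken for a moment while it holds something.
It also fails if it takes over 210 s, if anything falls off the work surface, if the arm or the gripper's body presses on something with over 40 N, if the wrist force passes 120 N, or if a joint passes its speed limit or range.

## Working session

There is one attempt and no reset: what is moved stays moved. The work goes in short steps, Python scripts to look and compute and a tool call to move; the robot and the scene stay as the last step left them, time stands still between calls to the robot, and variables do not carry over. Pictures are saved under pics/ and viewed, on a budget of 14 in all, crops included, one or two more only if the job needs it, and the job is handed in when it is done.

Besides the shell and the picture viewer there is one more tool, called after "Emit:" as name(argument=value, ...), one argument or row to a line, values as JSON. carry_out: Moves the arm, as the interface text tells. Its arguments: {"type":"object","properties":{"plan":{"type":"array","items":{"type":"array","items":{"type":"array","items":{"type":"number"}}}},"grip_force":{"type":"number"}},"required":["plan"]}

```bash
ls; mkdir -p pics; python3 - <<'E'
from bench import *
import cv2,numpy as np
s=sense(); print({k:np.round(v,3) for k,v in s.items()})
for n in("top","scene"):
    im,d=get_image(n); cv2.imwrite(f"pics/{n}0.png",cv2.resize(im,(800,600),interpolation=cv2.INTER_CUBIC)); np.save(f"{n}_d.npy",d); np.save(f"{n}_im.npy",im)
    c=camera_model(n); print(n,np.round(c["K"],1),np.round(c["world_from_camera"],3))
E
```

```text
pics
{'time_s': np.float64(0.0), 'q': array([ 1.217,  0.412, -0.013,  1.597,  0.006,  1.134, -0.082]), 'qd': array([-0.001,  0.   ,  0.001, -0.   ,  0.   , -0.   ,  0.001]), 'tau': array([ 1.0000e-03, -6.0063e+01,  6.8200e-01, -2.9942e+01,  1.4000e-02,
        1.1000e-02, -0.0000e+00]), 'eef_pos': array([ 0.176, -0.599,  0.23 ]), 'tcp_rot': array([-0.001,  0.99 ,  0.142, -0.   ]), 'ft_force': array([ 0.285, -0.041,  0.175]), 'moment': array([-0.061, -0.036, -0.011]), 'opening': np.float64(0.085)}
top [[458.4   0.  255.8]
 [  0.  458.4 188.7]
 [  0.    0.    1. ]] [[ 1.400e-02 -9.930e-01  1.180e-01  4.110e-01]
 [-1.000e+00 -1.400e-02  1.000e-03  4.500e-02]
 [ 1.000e-03 -1.180e-01 -9.930e-01  1.211e+00]
 [ 0.000e+00  0.000e+00  0.000e+00  1.000e+00]]
scene [[477.6   0.  246.4]
 [  0.  477.6 190.8]
 [  0.    0.    1. ]] [[-0.298  0.735 -0.61   1.441]
 [ 0.955  0.226 -0.193  0.335]
 [-0.004 -0.64  -0.769  1.183]
 [ 0.     0.     0.     1.   ]]
```

View pics/top0.png

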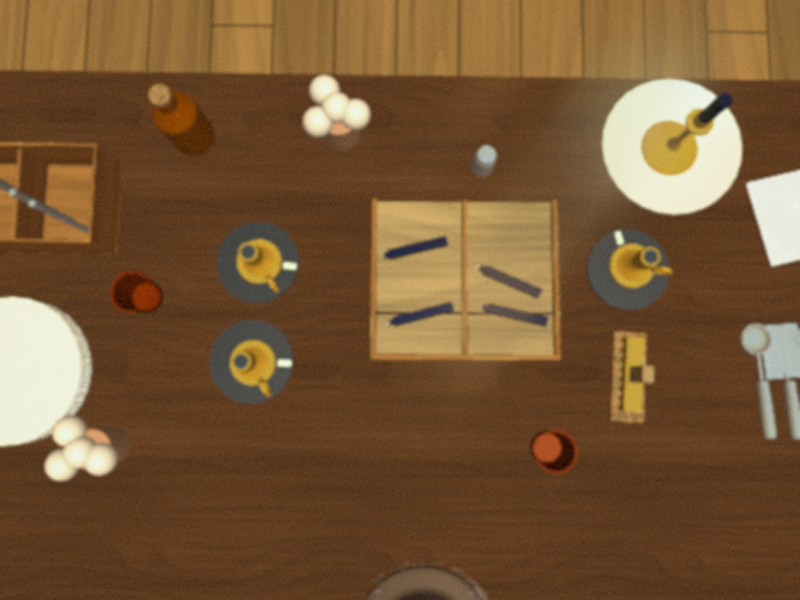

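View pics/scene0.png

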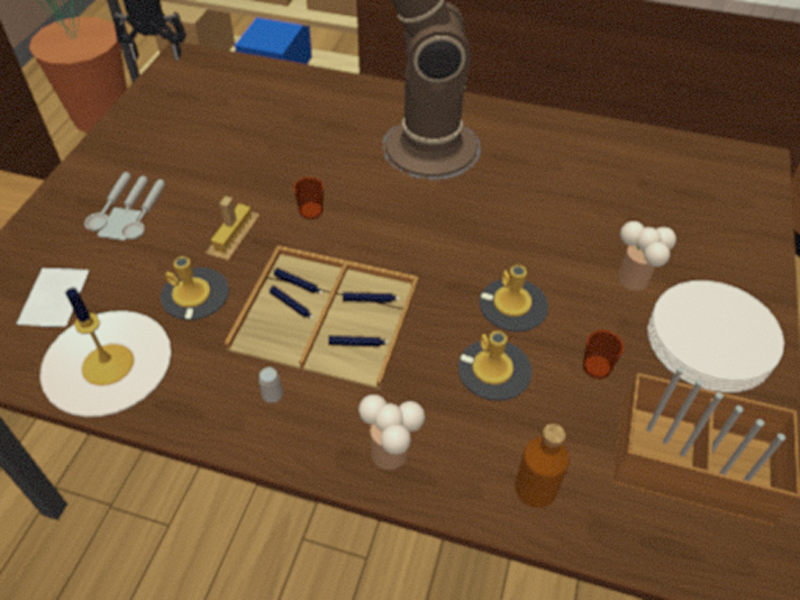

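Top view (800×600, +x up, +y left): the tray's corners are at about (372,200), (558,200), (371,358) and (560,357). There are two candles in each lane. The rake is on its mat at (631,376), with its grip top at (649,374). The coasters are at (257,262), (251,362) and (628,269).

```bash
cat > h.py <<'E'
from bench import *
import cv2,numpy as np
def w(n,px,z,s=1.5625,o=(0,0)):
    "pixel in scaled picture (crop offset o in raw pixels) -> world at height z"
    c=camera_model(n);K=np.array(c["K"]);T=np.array(c["world_from_camera"])
    u=(px[0]+.5)/s-.5+o[0]; v=(px[1]+.5)/s-.5+o[1]
    r=T[:3,:3]@np.linalg.solve(K,[u,v,1]); return T[:3,3]+r*(z-T[2,3])/r[2]
def crop(n,im,name,x0,y0,x1,y1,s):
    cv2.imwrite(f"pics/{name}.png",cv2.resize(im[y0:y1,x0:x1],None,fx=s,fy=s,interpolation=cv2.INTER_CUBIC))
E
python3 - <<'E'
from h import *
P=lambda n,p,z: print(n,np.round(w("top",p,z),4))
for p in [(372,200),(558,200),(371,358),(560,357)]: P("tray",p,.026)
P("line L",(380,312),.008);P("line R",(555,313),.008)
for n,a,b in [("c1",(386,255),(447,241)),("c2",(391,322),(452,308)),("c3",(481,268),(540,293)),("c4",(484,307),(546,321))]:
    P(n,a,.024);P(n,b,.024)
P("griptop",(649,374),.104)
for p in [(614,331),(646,332),(613,421),(645,422)]: P("mat",p,.004)
for n,c,m,s,l in [("L-up",(257,262),(290,266),(248,251),(273,287)),("L-dn",(251,362),(285,363),(241,361),(266,391)),("R",(628,269),(619,238),(650,257),(668,270))]:
    P(n+" coaster",c,.004);P("  mark",m,.004);P("  socket",s,.1);P("  loop",l,.02)
P("vot",(555,452),0.037);P("vot",(137,292),.037);P("shaker",(484,160),.034)
im=np.load("top_im.npy"); 
crop("top",im,"c1",360,130,460,290,4)
crop("top",im,"c2",230,120,370,235,5.5)
E
```

```text
tray [0.7127 0.0951 0.026 ]
tray [ 0.7171 -0.2199  0.026 ]
tray [0.4462 0.0918 0.026 ]
tray [ 0.4521 -0.2199  0.026 ]
line L [0.5242 0.0788 0.008 ]
line R [ 0.5266 -0.2164  0.008 ]
c1 [0.619  0.0699 0.024 ]
c1 [ 0.6444 -0.0324  0.024 ]
c2 [0.5063 0.0598 0.024 ]
c2 [ 0.5311 -0.0414  0.024 ]
c3 [ 0.5991 -0.0897  0.024 ]
c3 [ 0.5583 -0.1883  0.024 ]
c4 [ 0.5335 -0.0947  0.024 ]
c4 [ 0.5115 -0.1978  0.024 ]
griptop [ 0.4252 -0.339   0.104 ]
mat [ 0.4978 -0.3165  0.004 ]
mat [ 0.4969 -0.3705  0.004 ]
mat [ 0.3479 -0.3116  0.004 ]
mat [ 0.347  -0.3648  0.004 ]
L-up coaster [0.6074 0.2902 0.004 ]
  mark [0.6013 0.2337 0.004 ]
  socket [0.6091 0.2855 0.1   ]
  loop [0.5627 0.2586 0.02  ]
L-dn coaster [0.4374 0.294  0.004 ]
  mark [0.4365 0.2369 0.004 ]
  socket [0.4366 0.2897 0.1   ]
  loop [0.3898 0.2641 0.02  ]
R coaster [ 0.604  -0.3427  0.004 ]
  mark [ 0.6576 -0.3285  0.004 ]
  socket [ 0.6082 -0.3469  0.1   ]
  loop [ 0.6007 -0.4048  0.02  ]
vot [ 0.2991 -0.2075  0.037 ]
vot [0.5491 0.4797 0.037 ]
shaker [ 0.7826 -0.0936  0.034 ]
```

View pics/c2.png

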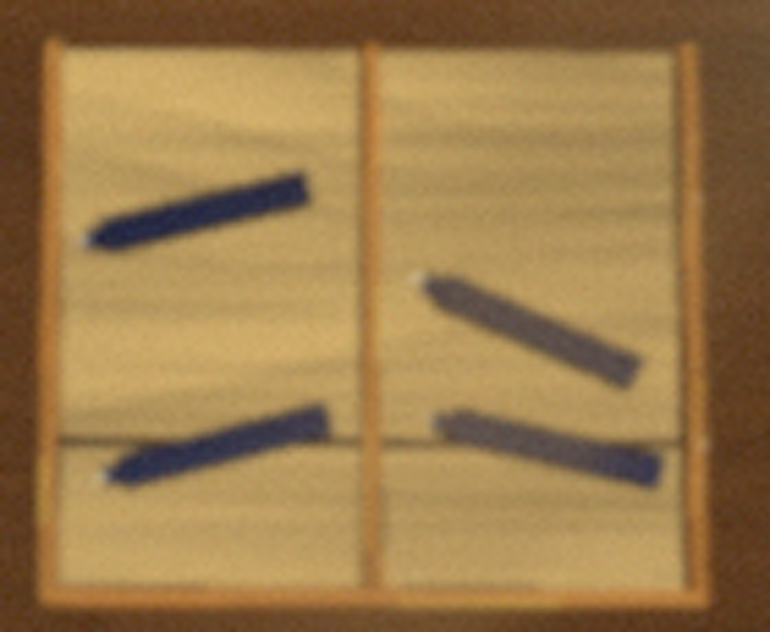

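The tray centre is about (0.582, −0.063) with a yaw of about 0.01, and its measured size (0.266 × 0.314) matches the one given. The lane centres are at y of about +0.013 and −0.140. The rake grip is at (0.424, −0.340), along world x. I'm moving above it now.

Emit:
carry_out(
  plan=[
    [[1,4.4,-2.55,1.1,0],[1,4.4,-2.55,1.1,0],[1,4.4,-2.55,1.1,0],[1,4.4,-2.55,1.1,0],[1,4.4,-2.55,1.1,0],[1,4.4,-2.55,1.1,0],[1,4.4,-2.55,0.5,0.16],[1,0,0,0,0.16]],
  ],
  grip_force=90,
)

```text
time_s: 1.1
eef_pos: [0.4244, -0.3372, 0.1595]
tcp_rot: [-0.001, 1.0, -0.016, 0.0]
ft_force: [-0.4, -0.5, 1.0]
opening: 0.0855
```

```bash
cat >> h.py <<'E'
def yaw(s):
    q=s["tcp_rot"]; return float(np.arctan2(2*(q[1]*q[2]+q[0]*q[3]),1-2*(q[2]**2+q[3]**2)))
def need(x,y,z,psi=None,s=None):
    "cm shift in tool axes (before turning) and turn to reach TCP x,y,z, yaw psi"
    s=s or sense();p=s["eef_pos"];a=yaw(s);d=np.array([x,y,z])-p
    t=[d[0]*np.cos(a)+d[1]*np.sin(a),d[0]*np.sin(a)-d[1]*np.cos(a),-d[2]]
    print("pos",np.round(p,4),"yaw",round(a,3),"q",np.round(s["q"],2),"F",np.round(s["ft_force"],1),"op",round(float(s["opening"]),4),"t",round(float(s["time_s"]),2))
    print("shift cm",np.round(np.array(t)*100,2),"turn",None if psi is None else round(-(psi-a),3))
E
python3 - <<'E'
from h import *
im,d=get_image("wrist"); c=camera_model("wrist"); print(np.round(c["K"],1),np.round(c["world_from_camera"],3))
cv2.imwrite("pics/w1.png",im); 
need(.424,-.340,.062,-.035)
E
```

```text
[[297.3   0.  256.8]
 [  0.  297.3 193.9]
 [  0.    0.    1. ]] [[-0.043 -0.959 -0.281  0.494]
 [-0.999  0.041  0.013 -0.342]
 [-0.001  0.281 -0.96   0.301]
 [ 0.     0.     0.     1.   ]]
pos [ 0.4227 -0.3393  0.1597] yaw -0.042 q [ 0.66  0.35 -0.09  1.87  0.04  0.92 -1.06] F [-1.2 -1.1  0.6] op 0.0856 t 1.15
shift cm [0.13 0.07 9.77] turn -0.007
```

View pics/w1.png

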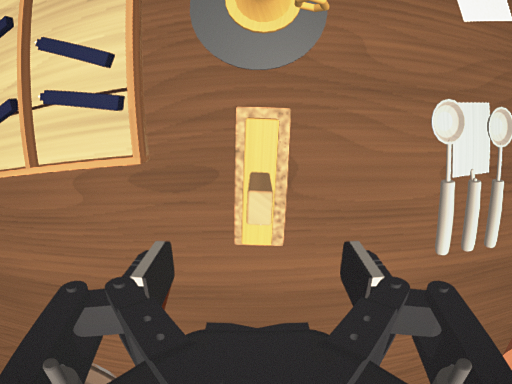

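The wrist view shows the rake grip top centred at about (260,208). The head spans about (246..277, 118..244), and the mat runs from (237,107) to (289,245).

```bash
cat >> h.py <<'E'
def fw(px,z,T=None):
    "wrist fisheye raw pixel -> world at height z"
    c=camera_model("wrist");K=np.array(c["K"]);T=np.array(c["world_from_camera"]) if T is None else T
    m=np.array([(px[0]-K[0,2])/K[0,0],(px[1]-K[1,2])/K[1,1]]);th=np.hypot(*m)
    r=T[:3,:3]@np.array([*(m/max(th,1e-9)*np.sin(th)),np.cos(th)]); return T[:3,3]+r*(z-T[2,3])/r[2]
E
python3 - <<'E'
from h import *
for n,p,z in [("tl",(249,192),.104),("tr",(272,192),.104),("bl",(248,224),.104),("br",(273,225),.104),("head far",(262,118),.038),("head near",(260,243),.038),("mat fl",(237,108),.004),("mat fr",(291,108),.004),("mat nl",(236,244),.004),("mat nr",(284,244),.004),("rail corner",(145,160),.026),("tray rail in wall",(29,165),.026)]: print(n,np.round(fw(p,z),4))
E
```

```text
tl [ 0.4382 -0.334   0.104 ]
tr [ 0.4375 -0.3499  0.104 ]
bl [ 0.4144 -0.3321  0.104 ]
br [ 0.4129 -0.3499  0.104 ]
head far [ 0.4864 -0.3459  0.038 ]
head near [ 0.3671 -0.3394  0.038 ]
mat fl [ 0.4965 -0.3222  0.004 ]
mat fr [ 0.4945 -0.3756  0.004 ]
mat nl [ 0.3505 -0.3124  0.004 ]
mat nr [ 0.3481 -0.3657  0.004 ]
rail corner [ 0.4532 -0.2298  0.026 ]
tray rail in wall [ 0.4605 -0.072   0.026 ]
```

Emit:
carry_out(
  plan=[
    [[1,0.3,0.2,3.0,0],[1,0,0,3.6,0],[1,0,0,3.6,0],[1,0,0,0,0],[0,0,0,0,0],[0,0,0,0,0],[0,0,0,0,0],[0,0,0,0,0]],
  ],
  grip_force=90,
)

```text
time_s: 2.15
eef_pos: [0.4245, -0.3437, 0.0589]
tcp_rot: [0.0, 1.0, -0.017, 0.0]
ft_force: [1.0, -0.6, -3.2]
opening: 0.0174
```

```bash
python3 - <<'E'
from h import *
need(.63,-.1395,.14,1.57)
E
```

```text
pos [ 0.4245 -0.3437  0.0589] yaw -0.034 q [ 0.66  0.49 -0.08  1.94  0.06  0.71 -1.07] F [ 1.  -0.6 -3.2] op 0.0174 t 2.15
shift cm [ 19.84 -21.11  -8.11] turn -1.604
```

Emit:
carry_out(
  plan=[
    [[0,0,0,-2.7,0],[0,0,0,-2.7,0],[0,0,0,-2.7,0],[0,0,-5.1,0,0],[0,0,-5.1,0,0],[0,0,-5.1,0,0],[0,0,-5.1,0,0],[0,0,0,0,-0.18]],
  ],
)

```text
time_s: 3.15
eef_pos: [0.4312, -0.1353, 0.1394]
tcp_rot: [-0.001, 0.997, 0.077, -0.0]
ft_force: [-0.2, -2.0, -2.3]
opening: 0.0167
```

Emit:
carry_out(
  plan=[
    [[0,0,0,0,-0.18],[0,0,0,0,-0.18],[0,0,0,0,-0.18],[0,0,0,0,-0.18],[0,0,0,0,-0.18],[0,0,0,0,-0.18],[0,0,0,0,-0.18],[0,0,0,0,-0.18]],
  ],
)

```text
time_s: 4.15
eef_pos: [0.4309, -0.1398, 0.1392]
tcp_rot: [-0.0, 0.7, 0.714, -0.0]
ft_force: [-0.1, 0.3, -3.0]
opening: 0.017
```

```bash
python3 - <<'E'
from h import *
need(.64,-.1395,.14,1.58)
E
```

```text
pos [ 0.4309 -0.1398  0.1392] yaw 1.592 q [ 0.61  0.27 -0.47  2.08  0.17  0.83  0.07] F [-0.1  0.3 -3. ] op 0.017 t 4.15
shift cm [-0.41 20.91 -0.08] turn 0.012
```

Emit:
carry_out(
  plan=[
    [[0,-0.4,5.2,0,0.01],[0,0,5.2,0,0],[0,0,5.2,0,0],[0,0,5.3,0,0],[0,0,0,0,0],[0,0,0,2.4,0],[0,0,0,2.4,0],[0,0,0,2.0,0]],
  ],
)

```text
time_s: 5.15
eef_pos: [0.6391, -0.1425, 0.0701]
tcp_rot: [-0.001, 0.705, 0.709, -0.001]
ft_force: [0.1, -0.0, -2.0]
opening: 0.017
```

```bash
python3 - <<'E'
from h import *
need(.497,-.1395,.065,1.58)
im,d=get_image("wrist");cv2.imwrite("pics/w2.png",im)
E
```

```text
pos [ 0.6391 -0.1425  0.0701] yaw 1.576 q [ 0.41  0.66 -0.39  1.64  0.3   0.9  -0.09] F [ 0.1 -0.  -2. ] op 0.017 t 5.15
shift cm [  0.37 -14.21   0.51] turn -0.004
```

View pics/w2.png

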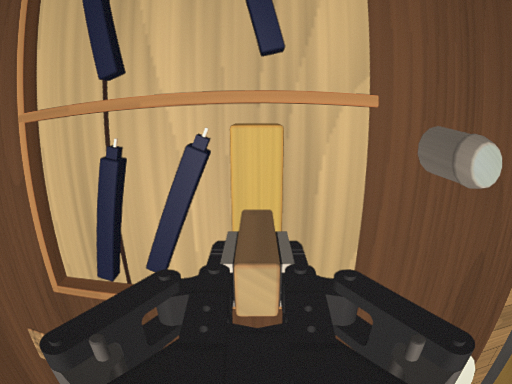

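In the wrist view (up is +y, left is −x), the head sits square in the right lane. Both right-lane candles are on its near side, at about (180,205) and (110,215). I'll lower it a little and pull.

Emit:
carry_out(
  plan=[
    [[0,0.2,0,0.4,0],[0,0,-1.8,0,0],[0,0,-1.8,0,0],[0,0,-1.8,0,0],[0,0,-1.8,0,0],[0,0,-1.8,0,0],[0,0,-1.8,0,0],[0,0,-1.6,0,0]],
  ],
)

```text
time_s: 6.2
eef_pos: [0.5166, -0.1409, 0.0684]
tcp_rot: [0.001, 0.705, 0.709, 0.001]
ft_force: [0.3, -0.3, -1.7]
opening: 0.0169
```

Emit:
carry_out(
  plan=[
    [[0,0,-0.2,0,0],[0,0,-0.2,0,0],[0,0,-0.1,0,0],[0,0,-0.1,0,0],[0,0,0,0,0],[0,0,0,0,0],[0,0,0,0,0],[0,0,0,0,0]],
  ],
)

```text
time_s: 7.2
eef_pos: [0.5102, -0.1408, 0.0672]
tcp_rot: [-0.0, 0.705, 0.709, -0.0]
ft_force: [0.4, 0.3, -3.0]
opening: 0.017
```

```bash
python3 - <<'E'
from h import *
need(.505,-.1395,.065,1.58)
im,d=get_image("wrist");cv2.imwrite("pics/w3.png",im)
E
```

```text
pos [ 0.5102 -0.1408  0.0672] yaw 1.576 q [ 0.51  0.49 -0.42  1.96  0.29  0.75 -0.08] F [ 0.4  0.3 -3. ] op 0.017 t 7.2
shift cm [ 0.14 -0.52  0.22] turn -0.004
```

View pics/w3.png

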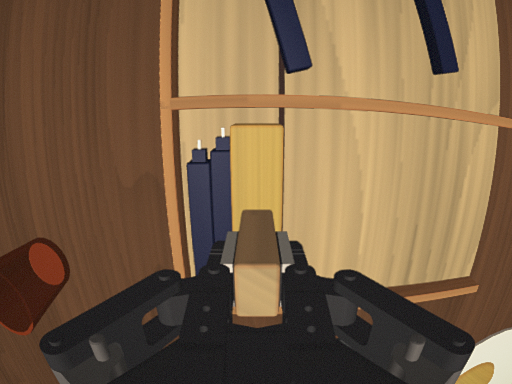

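Both right-lane candles lie parallel ahead of the head, with a few mm left to the rail. I'll close that gap gently, then back off and lift.

Emit:
carry_out(
  plan=[
    [[0,0,-0.15,0,0],[0,0,-0.15,0,0],[0,0,-0.1,0,0],[0,0,0,0,0],[0,0,0,0,0],[0,0,0,0,0],[0,0,0,0,0],[0,0,0,0,0]],
  ],
)

```text
time_s: 8.25
eef_pos: [0.5063, -0.1409, 0.0673]
tcp_rot: [0.0, 0.705, 0.709, -0.0]
ft_force: [-0.3, 0.6, -2.8]
opening: 0.0171
```

Emit:
carry_out(
  plan=[
    [[0,0,0.5,0,0],[0,0,0.5,0,0],[0,0,1.0,0,0],[0,0,0,-1.5,0],[0,0,0,-2.5,0],[0,0,0,-2.5,0],[0,0,0,-1.0,0],[0,0,0,0,0]],
  ],
)

```text
time_s: 9.25
eef_pos: [0.5266, -0.1409, 0.1431]
tcp_rot: [0.001, 0.705, 0.709, 0.0]
ft_force: [-0.4, 0.0, -4.1]
opening: 0.0173
```

```bash
python3 - <<'E'
from h import *
need(.682,.0135,.14,1.58)
im,d=get_image("top");crop("top",im,"c3",230,120,370,235,5.5); np.save("top1.npy",im)
E
```

```text
pos [ 0.5266 -0.1409  0.1431] yaw 1.576 q [ 0.53  0.41 -0.46  1.87  0.22  0.91 -0.03] F [-0.4  0.  -4.1] op 0.0173 t 9.25
shift cm [15.37 15.61  0.31] turn -0.004
```

View pics/c3.png

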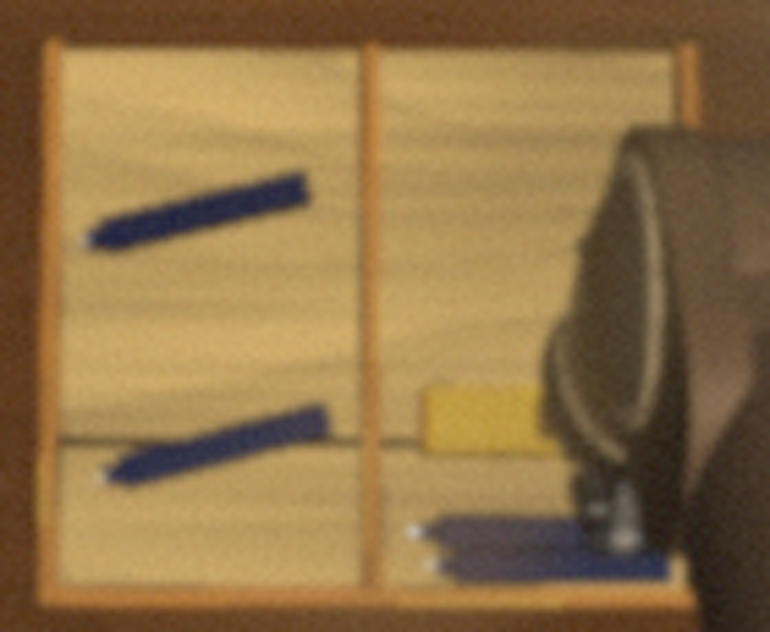

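The right lane is combed (candles at (545,530) and (550,565) in the crop) and the left lane hasn't changed. Next, the left lane.

Emit:
carry_out(
  plan=[
    [[0,3.1,3.1,0,0],[0,3.1,3.1,0,0],[0,3.1,3.1,0,0],[0,3.1,3.1,0,0],[0,3.1,3.1,0,0],[0,0,0,2.0,0],[0,0,0,2.0,0],[0,0,0,2.0,0]],
  ],
)

```text
time_s: 10.3
eef_pos: [0.6793, 0.0133, 0.0799]
tcp_rot: [-0.0, 0.706, 0.708, -0.001]
ft_force: [-0.3, -0.9, -1.9]
opening: 0.0171
```

```bash
python3 - <<'E'
from h import *
need(.682,.0125,.0675,1.58)
im,d=get_image("wrist");cv2.imwrite("pics/w4.png",im)
E
```

```text
pos [0.6793 0.0133 0.0799] yaw 1.574 q [ 0.18  0.69 -0.42  1.56  0.32  0.96 -0.33] F [-0.3 -0.9 -1.9] op 0.0171 t 10.3
shift cm [-0.08  0.27  1.24] turn -0.006
```

View pics/w4.png

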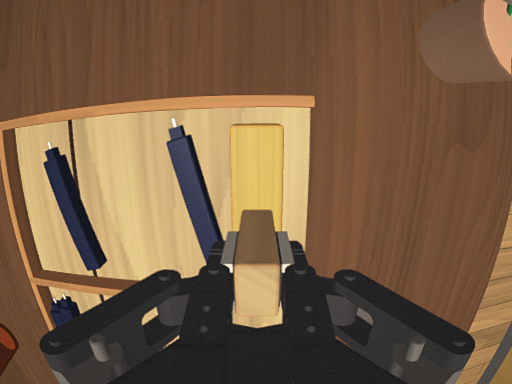

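The head is in the left lane, and both candles are on its near side at about (195,190) and (75,210). I'll move it 4 mm farther out, lower it and pull.

Emit:
carry_out(
  plan=[
    [[0,0,0.4,0,0],[0,0,0,1.2,0],[0,0,-2.6,0,0],[0,0,-2.6,0,0],[0,0,-2.6,0,0],[0,0,-2.6,0,0],[0,0,-2.6,0,0],[0,0,-2.4,0,0]],
  ],
)

```text
time_s: 11.35
eef_pos: [0.5303, 0.0142, 0.0708]
tcp_rot: [0.001, 0.705, 0.709, 0.001]
ft_force: [1.1, -0.8, -2.4]
opening: 0.0169
```

Emit:
carry_out(
  plan=[
    [[0,0,-0.6,0,0],[0,0,-0.5,0,0],[0,0,-0.4,0,0],[0,0,-0.3,0,0],[0,0,-0.2,0,0],[0,0,0,0,0],[0,0,0,0,0],[0,0,0,0,0]],
  ],
)

```text
time_s: 12.35
eef_pos: [0.5106, 0.0141, 0.0702]
tcp_rot: [-0.0, 0.705, 0.709, -0.0]
ft_force: [0.2, -0.5, -2.3]
opening: 0.0165
```

```bash
python3 - <<'E'
from h import *
need(.502,.0125,.0675,1.58)
im,d=get_image("wrist");cv2.imwrite("pics/w5.png",im)
E
```

```text
pos [0.5106 0.0141 0.0702] yaw 1.576 q [ 0.24  0.47 -0.46  2.    0.3   0.74 -0.4 ] F [ 0.2 -0.5 -2.3] op 0.0165 t 12.35
shift cm [-0.16 -0.86  0.27] turn -0.004
```

View pics/w5.png

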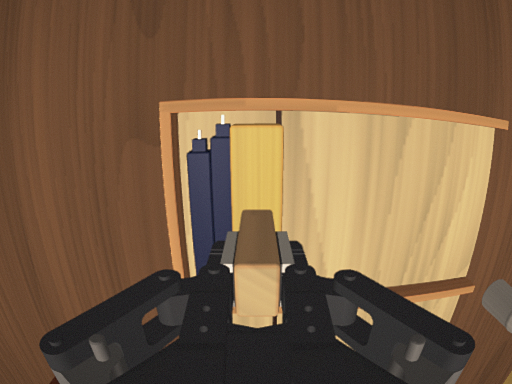

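The left lane is aligned too. I'll push the last few mm, back off and lift.

Emit:
carry_out(
  plan=[
    [[0,0,-0.2,0,0],[0,0,-0.2,0,0],[0,0,-0.2,0,0],[0,0,0,0,0],[0,0,0,0,0],[0,0,0,0,0],[0,0,0,0,0],[0,0,0,0,0]],
  ],
)

```text
time_s: 13.4
eef_pos: [0.5045, 0.0141, 0.0703]
tcp_rot: [-0.0, 0.705, 0.709, -0.0]
ft_force: [-0.2, -0.5, -3.0]
opening: 0.0168
```

Emit:
carry_out(
  plan=[
    [[0,0,0.5,0,0],[0,0,0.5,0,0],[0,0,0.5,0,0],[0,0,0,-1.5,0],[0,0,0,-2.5,0],[0,0,0,-2.5,0],[0,0,0,-1.5,0],[0,0,0,0,0]],
  ],
)

```text
time_s: 14.4
eef_pos: [0.5202, 0.0142, 0.1516]
tcp_rot: [0.001, 0.705, 0.709, 0.001]
ft_force: [0.4, 0.2, -3.5]
opening: 0.017
```

```bash
python3 - <<'E'
from h import *
need(.4225,-.142,.15,-.045)
im,d=get_image("top");crop("top",im,"c4",230,120,370,235,5.5); np.save("top2.npy",im)
E
```

```text
pos [0.5202 0.0142 0.1516] yaw 1.576 q [ 0.29  0.37 -0.51  1.91  0.22  0.91 -0.32] F [ 0.4  0.2 -3.5] op 0.017 t 14.4
shift cm [-15.57  -9.85   0.16] turn 1.621
```

View pics/c4.png

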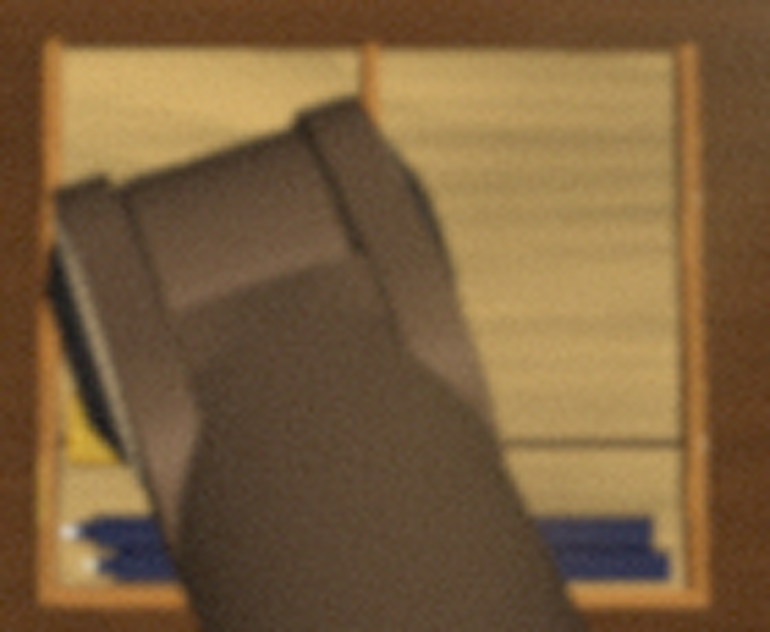

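Both lanes are combed. I'm taking the rake back towards the mat, above everything in the way.

Emit:
carry_out(
  plan=[
    [[0,-3.9,-2.45,0,0],[0,-3.9,-2.45,0,0],[0,-3.9,-2.45,0,0],[0,-3.9,-2.45,0,0],[0,0,0,0,0.18],[0,0,0,0,0.18],[0,0,0,0,0.18],[0,0,0,0,0.18]],
  ],
)

```text
time_s: 15.45
eef_pos: [0.4215, -0.1422, 0.1493]
tcp_rot: [-0.001, 0.911, 0.412, -0.001]
ft_force: [1.1, 0.1, -1.8]
opening: 0.0166
```

Emit:
carry_out(
  plan=[
    [[0,0,0,0,0.18],[0,0,0,0,0.18],[0,0,0,0,0.18],[0,0,0,0,0.18],[0,0,0,0,0.18],[0,0,5.0,0,0],[0,0,5.0,0,0],[0,0,5.0,0,0]],
  ],
)

```text
time_s: 16.45
eef_pos: [0.415, -0.2932, 0.1492]
tcp_rot: [-0.0, 1.0, -0.022, -0.001]
ft_force: [1.1, 0.5, -2.2]
opening: 0.0169
```

```bash
python3 - <<'E'
from h import *
need(.4225,-.342,.063,-.045)
E
```

```text
pos [ 0.415  -0.2932  0.1492] yaw -0.043 q [ 0.61  0.31 -0.11  1.96  0.04  0.87 -1.14] F [ 1.1  0.5 -2.2] op 0.0169 t 16.45
shift cm [0.96 4.85 8.62] turn 0.002
```

Emit:
carry_out(
  plan=[
    [[0,0.5,2.4,0,0],[0,0.5,2.4,0,0],[0,0,0,2.5,0],[0,0,0,2.5,0],[0,0,0,2.5,0],[0,0,0,0.5,0],[0,0,0,0.4,0],[0,0,0,0,0]],
  ],
)

```text
time_s: 17.45
eef_pos: [0.4238, -0.3407, 0.0667]
tcp_rot: [0.0, 1.0, -0.022, 0.0]
ft_force: [-0.5, -0.3, -2.4]
opening: 0.0168
```

```bash
python3 - <<'E'
from h import *
need(.4225,-.342,.059,-.045)
E
```

```text
pos [ 0.4238 -0.3407  0.0667] yaw -0.044 q [ 0.65  0.48 -0.09  1.95  0.06  0.72 -1.08] F [-0.5 -0.3 -2.4] op 0.0168 t 17.45
shift cm [-0.13  0.14  0.77] turn 0.001
```

Still in the air. I'll go down the last 7–8 mm, let go and rise.

Emit:
carry_out(
  plan=[
    [[0,-0.1,0.1,0.3,0],[0,0,0,0.3,0],[0,0,0,0.15,0],[0,0,0,0,0],[0,0,0,0,0],[0,0,0,0,0],[0,0,0,0,0],[0,0,0,0,0]],
  ],
)

```text
time_s: 18.45
eef_pos: [0.4225, -0.3415, 0.0588]
tcp_rot: [-0.0, 1.0, -0.022, 0.0]
ft_force: [0.5, 0.3, -3.0]
opening: 0.0172
```

```bash
python3 - <<'E'
from h import *
need(.4225,-.342,.059,-.045)
E
```

```text
pos [ 0.4225 -0.3415  0.0588] yaw -0.044 q [ 0.66  0.49 -0.08  1.95  0.06  0.7  -1.08] F [ 0.5  0.3 -3. ] op 0.0172 t 18.45
shift cm [-0.    0.05 -0.02] turn 0.001
```

Emit:
carry_out(
  plan=[
    [[0,0,0,0.1,0],[0,0,0,0.1,0],[0,0,0,0,0],[1,0,0,0,0],[1,0,0,0,0],[1,0,0,0,0],[1,0,0,0,0],[1,0,0,0,0]],
  ],
)

```text
time_s: 19.45
eef_pos: [0.4225, -0.3415, 0.0567]
tcp_rot: [-0.0, 1.0, -0.022, -0.0]
ft_force: [-0.5, 0.0, -0.2]
opening: 0.0856
```

Emit:
carry_out(
  plan=[
    [[1,0,0,-1.5,0],[1,0,0,-3,0],[1,0,0,-3,0],[1,0,0,-3,0],[1,0,0,-1,0],[1,0,0,0,0],[1,0,0,0,0],[1,0,0,0,0]],
  ],
)

```text
time_s: 20.45
eef_pos: [0.422, -0.3411, 0.1707]
tcp_rot: [-0.001, 1.0, -0.022, -0.001]
ft_force: [-0.3, -0.4, -0.1]
opening: 0.0857
```

```bash
python3 - <<'E'
from h import *
need(.6,-.344,.18,0)
im,d=get_image("wrist");T=np.array(camera_model("wrist")["world_from_camera"]);cv2.imwrite("pics/w6.png",im);np.save("T6.npy",T)
im,d=get_image("top");np.save("top3.npy",im)
cv2.imwrite("pics/top3.png",cv2.resize(im[110:290,120:460],None,fx=2.3,fy=2.3,interpolation=cv2.INTER_CUBIC))
E
```

```text
pos [ 0.422  -0.3411  0.1707] yaw -0.044 q [ 0.66  0.34 -0.09  1.86  0.04  0.95 -1.06] F [-0.3 -0.4 -0.1] op 0.0857 t 20.45
shift cm [17.79 -0.5  -0.93] turn -0.044
```

View pics/w6.png

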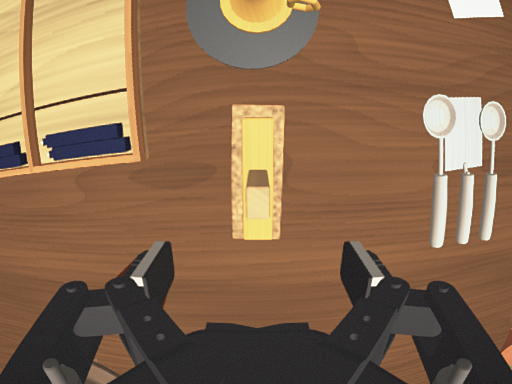

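The rake is back on its mat, parallel and centred across it. Next I'll check its offset numerically and go to look at the right holder.

Emit:
carry_out(
  plan=[
    [[1,4.0,0,-2,0],[1,4.0,0,-2,0],[1,4.0,0,-1,0],[1,0,0,0,0],[1,0,0,0,0],[1,0,0,0,0],[1,0,0,0,0],[1,0,0,0,0]],
  ],
)

```text
time_s: 21.55
eef_pos: [0.542, -0.3471, 0.2219]
tcp_rot: [0.0, 1.0, -0.022, -0.0]
ft_force: [0.6, 0.1, 1.0]
opening: 0.0857
```

```bash
python3 - <<'E'
from h import *
T=np.load("T6.npy")
for n,p,z in [("hf",(258,117),.038),("grip tl",(248,186),.104),("grip br",(271,219),.104),("mfl",(234,105),.004),("mfr",(284,105),.004),("mnl",(232,239),.004)]: print(n,np.round(fw(p,z,T),4))
need(.605,-.345,.066,0)
im,d=get_image("wrist");T=np.array(camera_model("wrist")["world_from_camera"]);np.save("T7.npy",T);cv2.imwrite("pics/w7.png",im)
E
```

```text
hf [ 0.4864 -0.3446  0.038 ]
grip tl [ 0.4389 -0.3351  0.104 ]
grip br [ 0.4125 -0.351   0.104 ]
mfl [ 0.4992 -0.3207  0.004 ]
mfr [ 0.497  -0.3719  0.004 ]
mnl [ 0.3508 -0.3091  0.004 ]
pos [ 0.542  -0.3471  0.2219] yaw -0.045 q [ 0.56  0.45 -0.1   1.55  0.05  1.14 -1.16] F [0.6 0.1 1. ] op 0.0857 t 21.55
shift cm [ 6.29 -0.49 15.59] turn -0.045
```

View pics/w7.png

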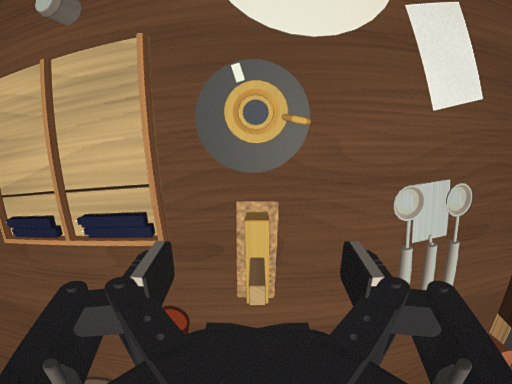

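Right coaster in the picture: it spans (195..311, 59..172) and its mark is at (238,73). The foot centre is at about (257,111), the socket top at (256,112) and the loop tip at (308,121).

```bash
python3 - <<'E'
from h import *
T=np.load("T7.npy")
f=lambda p,z: fw(p,z,T)
c=(f((195,115),.004)+f((311,115),.004)+f((253,59),.004)+f((253,172),.004))/2/2
m=f((238,73),.004); s=f((256,112),.1); foot=(f((225,111),.012)+f((289,111),.012)+f((257,80),.008)+f((257,142),.012))/4; l=f((308,121),.018)
for n,v in zip(("coaster","mark","socket","foot","loop"),(c,m,s,foot,l)): print(n,np.round(v,4))
a=lambda v,o: np.arctan2(*(v-o)[1::-1])
print("mark dist",np.linalg.norm((m-c)[:2]),"ang",a(m,c),"loop ang",a(l,foot),a(l,s),"dist",np.linalg.norm((l-s)[:2]))
need(*s[:2],.07)
E
```

```text
coaster [ 0.6072 -0.3449  0.004 ]
mark [ 0.659  -0.3295  0.004 ]
socket [ 0.6114 -0.349   0.1   ]
foot [ 0.612 -0.35   0.011]
loop [ 0.5983 -0.4087  0.018 ]
mark dist 0.05403096116442602 ang 0.28840612278074756 loop ang -1.7995093664108803 -1.7855897233036253 dist 0.06118794721448138
pos [ 0.5421 -0.347   0.2219] yaw -0.045 q [ 0.56  0.45 -0.1   1.55  0.05  1.14 -1.16] F [-0.8  0.4 -0.6] op 0.0858 t 21.6
shift cm [ 6.92 -0.11 15.19] turn None
```

The loop needs to turn about +2.07 rad (CCW from above, so −2.07 about tool z), and the holder needs to move (−4, +4) mm. I'm grasping the socket.

Emit:
carry_out(
  plan=[
    [[1,3.45,0,0,0],[1,3.45,-0.1,0,0],[1,0,0,5,0],[1,0,0,5,0],[1,0,0,5,0],[1,0,0,0.3,0],[0,0,0,0,0],[0,0,0,0,0]],
  ],
  grip_force=60,
)

```text
time_s: 22.6
eef_pos: [0.613, -0.3497, 0.0718]
tcp_rot: [0.001, 1.0, -0.022, 0.002]
ft_force: [-0.0, -0.3, 0.8]
opening: 0.0515
```

Emit:
carry_out(
  plan=[
    [[0,0,0,0,0],[0,0,0,0,0],[0,0,0,-0.8,0],[0,0,0,0,-0.173],[0,0,0,0,-0.173],[0,0,0,0,-0.173],[0,0,0,0,-0.173],[0,0,0,0,-0.173]],
  ],
)

```text
time_s: 23.6
eef_pos: [0.6111, -0.3491, 0.0771]
tcp_rot: [0.0, 0.916, 0.401, -0.0]
ft_force: [0.4, 0.9, -2.2]
opening: 0.0302
```

Emit:
carry_out(
  plan=[
    [[0,0,0,0,-0.173],[0,0,0,0,-0.173],[0,0,0,0,-0.173],[0,0,0,0,-0.173],[0,0,0,0,-0.173],[0,0,0,0,-0.173],[0,0,0,0,-0.173],[0,0,0,0,0]],
  ],
)

```text
time_s: 24.6
eef_pos: [0.611, -0.3493, 0.0769]
tcp_rot: [-0.0, 0.528, 0.849, -0.0]
ft_force: [0.3, -0.1, -3.1]
opening: 0.0302
```

```bash
python3 - <<'E'
from h import *
need(.6072,-.345,.068,2.03)
E
```

```text
pos [ 0.611  -0.3493  0.0769] yaw 2.03 q [ 0.81  0.77 -0.59  1.49  0.47  1.03  0.57] F [ 0.3 -0.1 -3.1] op 0.0302 t 24.6
shift cm [ 0.56 -0.15  0.89] turn -0.0
```

Emit:
carry_out(
  plan=[
    [[0,0.3,-0.1,0,0],[0,0.25,0,0.4,0],[0,0,0,0.4,0],[0,0,0,0.1,0],[0,0,0,0,0],[1,0,0,0,0],[1,0,0,0,0],[1,0,0,0,0]],
  ],
)

```text
time_s: 25.6
eef_pos: [0.608, -0.3443, 0.0675]
tcp_rot: [-0.0, 0.527, 0.85, 0.0]
ft_force: [0.1, -0.5, 0.2]
opening: 0.0822
```

Emit:
carry_out(
  plan=[
    [[1,0,0,-2,0],[1,0,0,-4,0],[1,0,0,-4,0],[1,0,0,-4,0],[1,0,0,-1,0],[1,0,0,0,0],[1,0,0,0,0],[1,0,0,0,0]],
  ],
)

```text
time_s: 26.6
eef_pos: [0.6075, -0.3442, 0.2163]
tcp_rot: [-0.001, 0.527, 0.85, -0.0]
ft_force: [0.6, 0.1, -0.2]
opening: 0.0855
```

```bash
python3 - <<'E'
from h import *
need(.48,.291,.22,0)
print(need(.54,-.345,.22,0))
E
```

```text
pos [ 0.6075 -0.3442  0.2163] yaw 2.032 q [ 0.84  0.63 -0.64  1.38  0.38  1.26  0.63] F [ 0.6  0.1 -0.2] op 0.0855 t 26.6
shift cm [62.56 16.85 -0.37] turn 2.032
pos [ 0.6075 -0.3442  0.2163] yaw 2.032 q [ 0.84  0.63 -0.64  1.38  0.38  1.26  0.63] F [ 0.6  0.1 -0.2] op 0.0855 t 26.6
shift cm [ 2.93 -6.08 -0.37] turn 2.032
None
```

The right holder is turned and set down at (0.6075, −0.3445). I'm crossing over to the left pair.

Emit:
carry_out(
  plan=[
    [[1,4.88,1.15,-0.4,0],[1,4.88,1.15,-0.4,0],[1,4.88,1.15,-0.4,0],[1,4.88,1.15,-0.4,0],[1,4.88,1.15,-0.4,0],[1,4.88,1.15,-0.4,0],[1,4.88,1.15,-0.4,0],[1,4.88,1.15,-0.4,0]],
  ],
)

```text
time_s: 27.6
eef_pos: [0.516, 0.0476, 0.2494]
tcp_rot: [-0.0, 0.527, 0.85, -0.0]
ft_force: [0.1, -0.1, 0.7]
opening: 0.0853
```

Emit:
carry_out(
  plan=[
    [[1,4.88,1.15,-0.4,0],[1,4.88,1.15,-0.4,0],[1,4.88,1.15,-0.4,0],[1,4.88,1.15,-0.4,0],[1,4.88,1.15,-0.4,0],[1,0,0,0,0.185],[1,0,0,0,0.185],[1,0,0,0,0.185]],
  ],
)

```text
time_s: 28.6
eef_pos: [0.4594, 0.2903, 0.269]
tcp_rot: [-0.0, 0.741, 0.671, -0.001]
ft_force: [0.1, -0.2, 0.3]
opening: 0.0856
```

Emit:
carry_out(
  plan=[
    [[1,0,0,0,0.185],[1,0,0,0,0.185],[1,0,0,0,0.185],[1,0,0,0,0.185],[1,0,0,0,0.185],[1,0,0,0,0.185],[1,0,0,0,0.185],[1,0,0,0,0.185]],
  ],
)

```text
time_s: 29.6
eef_pos: [0.4594, 0.2901, 0.269]
tcp_rot: [0.0, 1.0, -0.005, -0.001]
ft_force: [0.6, 0.0, 0.1]
opening: 0.0855
```

```bash
python3 - <<'E'
from h import *
need(.437,.291,.068,0)
im,d=get_image("wrist");T=np.array(camera_model("wrist")["world_from_camera"]);np.save("T8.npy",T);cv2.imwrite("pics/w8.png",im)
im,d=get_image("top");np.save("top4.npy",im)
cv2.imwrite("pics/top4.png",cv2.resize(im[110:290,120:460],None,fx=2.3,fy=2.3,interpolation=cv2.INTER_CUBIC))
E
```

```text
pos [0.4594 0.2901 0.269 ] yaw -0.009 q [-0.25  0.29 -0.5   1.72  0.15  1.18 -2.37] F [0.6 0.  0.1] op 0.0855 t 29.6
shift cm [-2.25 -0.07 20.1 ] turn -0.009
```

View pics/w8.png

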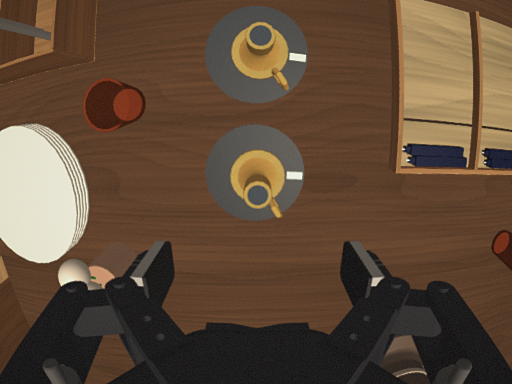

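Far left coaster: it spans (205..307, 6..102), mark (297,57), socket top (261,36), foot about (260,51), loop tip (284,86). Near left coaster: it spans (206..304, 125..221), mark (294,176), socket top (258,194), foot about (257,177), loop tip (279,213).

```bash
python3 - <<'E'
from h import *
T=np.load("T8.npy"); f=lambda p,z: fw(p,z,T)
a=lambda v,o: np.arctan2(*(v-o)[1::-1])
for n,(l,r,t,b),mk,sk,lp in [("far",(205,307,6,102),(297,57),(261,36),(284,86)),("near",(206,304,125,221),(294,176),(258,194),(279,213))]:
    cx,cy=(l+r)/2,(t+b)/2
    c=(f((l,cy),.004)+f((r,cy),.004)+f((cx,t),.004)+f((cx,b),.004))/4
    m,s,lo=f(mk,.004),f(sk,.1),f(lp,.018)
    print(n,"coaster",np.round(c,4),"mark",np.round(m,4),"socket",np.round(s,4),"loop",np.round(lo,4))
    print("  mark d,ang",np.linalg.norm((m-c)[:2]),a(m,c),"loop d,ang",np.linalg.norm((lo-s)[:2]),a(lo,s))
    need(*s[:2],.068,0)
E
```

```text
far coaster [0.6094 0.2887 0.004 ] mark [0.6033 0.2335 0.004 ] socket [0.609  0.2834 0.1   ] loop [0.5614 0.2532 0.018 ]
  mark d,ang 0.055556125012614144 -1.6805608773022183 loop d,ang 0.05641392211236911 -2.575552077938709
pos [0.4595 0.2902 0.2692] yaw -0.005 q [-0.25  0.28 -0.5   1.72  0.15  1.18 -2.36] F [ 0.1 -0.1 -0.5] op 0.0856 t 29.7
shift cm [14.96  0.6  20.12] turn -0.005
near coaster [0.4412 0.2933 0.004 ] mark [0.4371 0.2383 0.004 ] socket [0.4398 0.2895 0.1   ] loop [0.3873 0.2604 0.018 ]
  mark d,ang 0.05511551649762496 -1.6449910070627678 loop d,ang 0.06004403930749061 -2.6360604919473665
pos [0.4595 0.2902 0.2692] yaw -0.005 q [-0.25  0.28 -0.5   1.72  0.15  1.18 -2.36] F [ 0.1 -0.1 -0.5] op 0.0856 t 29.7
shift cm [-1.96  0.08 20.12] turn -0.005
```

Emit:
carry_out(
  plan=[
    [[1,-2.0,0.1,0,0],[1,0,0,5,0],[1,0,0,5,0],[1,0,0,5,0],[1,0,0,5,0],[1,0,0,0,0],[0,0,0,0,0],[0,0,0,0,0]],
  ],
)

```text
time_s: 30.7
eef_pos: [0.441, 0.2903, 0.072]
tcp_rot: [-0.001, 1.0, -0.001, 0.002]
ft_force: [-0.6, 0.0, -0.3]
opening: 0.0517
```

Emit:
carry_out(
  plan=[
    [[0,0,0,0,0],[0,0,0,-0.8,0],[0,0,0,0,-0.17],[0,0,0,0,-0.17],[0,0,0,0,-0.17],[0,0,0,0,-0.17],[0,0,0,0,-0.17],[0,0,0,0,-0.17]],
  ],
)

```text
time_s: 31.7
eef_pos: [0.4397, 0.289, 0.0783]
tcp_rot: [0.0, 0.872, 0.489, -0.0]
ft_force: [0.4, 0.2, -2.8]
opening: 0.0302
```

```bash
python3 - <<'E'
from h import *
need(.4405,.2935,.068,1.015)
E
```

```text
pos [0.4397 0.289  0.0783] yaw 1.022 q [-0.13  0.54 -0.7   1.95  0.47  0.82 -1.64] F [ 0.4  0.2 -2.8] op 0.0302 t 31.7
shift cm [ 0.42 -0.17  1.03] turn 0.007
```

Emit:
carry_out(
  plan=[
    [[0,0.4,-0.15,0,0],[0,0,0,0.4,0],[0,0,0,0.4,0],[0,0,0,0.1,0],[0,0,0,0,0],[1,0,0,0,0],[1,0,0,0,0],[1,0,0,0,0]],
  ],
)

```text
time_s: 32.7
eef_pos: [0.4405, 0.2936, 0.0685]
tcp_rot: [0.0, 0.874, 0.487, -0.0]
ft_force: [0.2, 0.6, 0.0]
opening: 0.0823
```

Emit:
carry_out(
  plan=[
    [[1,0,0,-1.5,0],[1,0,0,-3,0],[1,0,0,-3,0],[1,0,0,-3,0],[1,0,0,0,0.17],[1,0,0,0,0.17],[1,0,0,0,0.17],[1,0,0,0,0.17]],
  ],
)

```text
time_s: 33.7
eef_pos: [0.4405, 0.2938, 0.1747]
tcp_rot: [-0.0, 0.986, 0.165, 0.0]
ft_force: [-0.0, -0.4, 0.1]
opening: 0.0856
```

```bash
python3 - <<'E'
from h import *
need(.609,.2834,.07,0.35)
E
```

```text
pos [0.4405 0.2938 0.1747] yaw 0.331 q [-0.18  0.38 -0.63  1.86  0.26  0.98 -2.16] F [-0.  -0.4  0.1] op 0.0856 t 33.7
shift cm [15.59  6.46 10.47] turn -0.019
```

Emit:
carry_out(
  plan=[
    [[1,3.9,1.61,0,0],[1,3.9,1.61,0,0],[1,3.9,1.61,0,0],[1,3.9,1.61,0,0],[1,0,0,3.5,0],[1,0,0,3.5,0],[1,0,0,3.5,0],[1,0,0,0.2,0]],
  ],
)

```text
time_s: 34.7
eef_pos: [0.6075, 0.2834, 0.0648]
tcp_rot: [0.0, 0.986, 0.168, -0.002]
ft_force: [0.4, -0.2, 0.8]
opening: 0.0854
```

Emit:
carry_out(
  plan=[
    [[0,0,0,0,0],[0,0,0,0,0],[0,0,0,0,0],[0,0,0,0,0],[0,0,0,-0.8,0],[0,0,0,0,-0.184],[0,0,0,0,-0.184],[0,0,0,0,-0.184]],
  ],
)

```text
time_s: 35.7
eef_pos: [0.6088, 0.2839, 0.0747]
tcp_rot: [0.0, 0.902, 0.433, -0.0]
ft_force: [0.1, -0.0, -2.4]
opening: 0.0309
```

Emit:
carry_out(
  plan=[
    [[0,0,0,0,-0.184],[0,0,0,0,-0.184],[0,0,0,0,0],[0,0,0,0,0],[0,0,0,0,0],[0,0,0,0,0],[0,0,0,0,0],[0,0,0,0,0]],
  ],
)

```text
time_s: 36.7
eef_pos: [0.6091, 0.2843, 0.0748]
tcp_rot: [0.0, 0.809, 0.588, 0.0]
ft_force: [0.0, -0.1, -3.4]
opening: 0.0307
```

```bash
python3 - <<'E'
from h import *
need(.6085,.2885,.068,1.25)
E
```

```text
pos [0.6091 0.2843 0.0748] yaw 1.257 q [-0.05  0.76 -0.72  1.58  0.57  1.02 -1.25] F [ 0.  -0.1 -3.4] op 0.0307 t 36.7
shift cm [ 0.38 -0.18  0.68] turn 0.007
```

Emit:
carry_out(
  plan=[
    [[0,0.4,-0.15,0,0],[0,0,0,0.4,0],[0,0,0,0.4,0],[0,0,0,0.1,0],[0,0,0,0,0],[1,0,0,0,0],[1,0,0,0,0],[1,0,0,0,0]],
  ],
)

```text
time_s: 37.7
eef_pos: [0.6089, 0.2885, 0.0655]
tcp_rot: [-0.0, 0.809, 0.588, -0.0]
ft_force: [-0.3, 0.5, -0.2]
opening: 0.0825
```

Emit:
carry_out(
  plan=[
    [[1,0,0,-1.5,0],[1,0,0,-4,0],[1,0,0,-4,0],[1,0,0,-5,0],[1,-1.3,-4,-2,0],[1,-1.3,-4,-1,0],[1,-1.3,-4,0,0],[1,-1.3,-4,0,0]],
  ],
)

```text
time_s: 38.7
eef_pos: [0.4392, 0.2889, 0.2419]
tcp_rot: [0.0, 0.809, 0.588, 0.001]
ft_force: [-0.4, 0.3, 0.6]
opening: 0.0852
```

Emit:
carry_out(
  plan=[
    [[1,-3.5,-3.5,0,0],[1,-3.5,-3.5,0,0],[1,-3.5,-3.5,0,0],[1,-3.5,0,0,0],[1,-3.5,0,0,0],[1,-3.5,0,0,0],[1,0,0,0,0],[1,0,0,0,0]],
  ],
)

```text
time_s: 39.7
eef_pos: [0.2764, 0.1221, 0.2414]
tcp_rot: [0.001, 0.809, 0.588, 0.001]
ft_force: [-0.2, 0.3, -0.2]
opening: 0.0857
```

```bash
python3 - <<'E'
from h import *
need(.4,0,.3,1.25)
im,d=get_image("top");np.save("top5.npy",im)
cv2.imwrite("pics/top5.png",cv2.resize(im[110:290,120:460],None,fx=2.35,fy=2.35,interpolation=cv2.INTER_CUBIC))
E
```

```text
pos [0.2764 0.1221 0.2414] yaw 1.257 q [ 0.42 -0.2  -0.83  2.22 -0.17  1.07 -0.63] F [-0.2  0.3 -0.2] op 0.0857 t 39.7
shift cm [-7.81 15.53 -5.86] turn 0.007
```

View pics/top5.png

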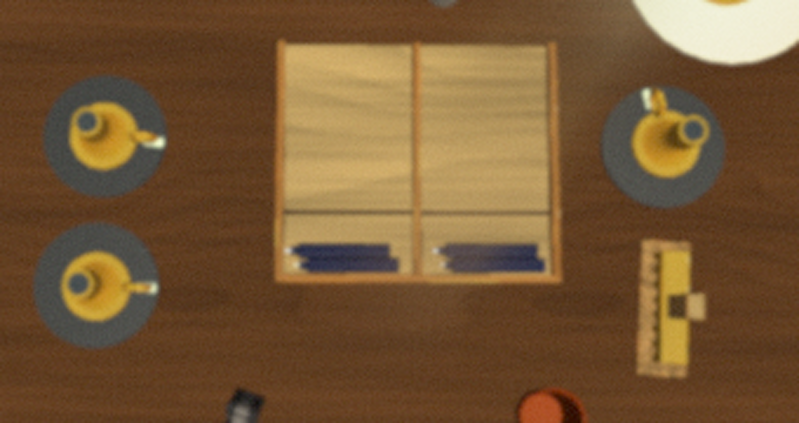

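All the holders stand on their coasters with their loops beside the marks, and the candles are in rows. The right loop's tip, at about (657,97), looks slightly off its mark at (648,98), so I'll measure all three.

```bash
python3 - <<'E'
from h import *
f=lambda p,z: w("top",p,z,2.35,(120,110))
for n,(l,r,t,b),mk,sk,lp in [("R",(601,725,85,208),(648,98),(693,131),(657,95)),("farL",(43,166,74,197),(157,143),(87,123),(160,141)),("nearL",(34,159,223,348),(150,288),(79,284),(153,288))]:
    c=f(((l+r)/2,(t+b)/2),.004);m,s,lo=f(mk,.004),f(sk,.1),f(lp,.02)
    a=np.arctan2(*(m-c)[1::-1]);b=np.arctan2(*(lo-s)[1::-1])
    L=s[:2]+.058*np.array([np.cos(b),np.sin(b)]);M=c[:2]+.058*np.array([np.cos(a),np.sin(a)])
    print(n,"holder off mm",np.round((s-c)[:2]*1e3,1),"mark ang",round(a,3),"loop ang",round(b,3),"loop-mark mm",round(np.linalg.norm(L-M)*1e3,1))
g=f((697,306),.104);print("rake grip",np.round(g,4),"mat",np.round(np.mean([f(p,.004) for p in [(643,240),(691,241),(638,375),(687,377)]],0),4))
hsv=cv2.cvtColor(np.load("top5.npy"),cv2.COLOR_BGR2HSV)
E
```

```text
R holder off mm [ 1.5 -0.9] mark ang 0.276 loop ang 0.207 loop-mark mm 5.4
farL holder off mm [-2.7 -0.8] mark ang -1.7 loop ang -1.652 loop-mark mm 1.1
nearL holder off mm [-0.9 -1.7] mark ang -1.604 loop ang -1.592 loop-mark mm 1.8
rake grip [ 0.4234 -0.3416  0.104 ] mat [ 0.4221 -0.3406  0.004 ]
```

All readings are well inside tolerance, so I'm handing the job in.

```bash
python3 - <<'E'
from h import *
im,_=get_image("top"); a=np.load("top5.npy").astype(int)
print("max change (blurred)",np.abs(cv2.blur(im,(7,7)).astype(int)-cv2.blur(a.astype(np.uint8),(7,7)))[110:280,120:460].max())
print(finish_job())
E
```

```text
max change (blurred) 3
the job is handed in; nothing more can be done
None
```

The candle table is done and handed in at about 40 s of the 210 s allowed. The hand-in gives no verdict.

- **Candles:** I combed both lanes with the rake, two candles in each. They now lie in parallel rows against the near rail, inside the dark line. I checked this by eye in the last overhead picture and did not measure each candle's angle.
- **Rake:** It stands along its mat, with its grip about 2 mm from the mat's centre.
- **Holders:** All three are turned to their marks and stand within about 3 mm of their coasters' centres. The loop points are about 5 mm (right), 1 mm (far left) and 2 mm (near left) from the marks.
- **Bystanders:** I never moved near enough to touch the votives or the salt shaker. I did not measure them at the end.

The overhead and wrist cameras disagreed by 2–4 mm on absolute positions, but agreed to within about 2 mm on where each holder stood on its coaster. No check failed, I saw no sign of a knock or a grip slip, and nothing changed between the last two pictures before hand-in. I viewed 14 pictures.

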